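# Post the bangle into the sprung jewellery box and lock it

### The arm

A 6-joint arm with a two-finger parallel gripper is mounted at the origin on the work surface. World frame = base frame: x ahead of the robot, y to its left, z up, the work surface at z = 0. Lengths are in m, angles in degrees, forces in N, time in s.
With the tool pointing down it reaches from about 0.4 to 0.825 m from the base axis. Payload 7 kg.
Tool frame: the origin (TCP) lies at the very end of the fingers, on their centre line; the grasp point (between the pads) lies 19 mm behind it (ctrl.pinch_z is the distance from the TCP to the grasp point, in m); z points along the fingers, x is the direction in which the jaws open and shut, and the axes are right-handed (so a half turn about z gives the same grasp; the last joint's range is limited). The gripper opens to 88 mm and grips with 3 to 60 N. Pads are 19 mm wide; open, the fingers measure 130 mm over their backs; the gripper's body (78 mm by 193 mm) begins 47 mm behind the grasp point.
Start: joints at [-47.55, 20.546, 0.682, 0, -70.136, -16.507], TCP at [0.295, -0.607, 0.227] pointing down, gripper open.
Joint ranges: [-176.03, 176.03], [-82.01, 121.73], [-58.28, 71.71], [-173.87, 95.51], [-174.79, -0.11], [-173.66, 173.66]. Speed limits (degrees/s): [136.94, 136.94, 172.46, 180, 180, 180].

### API

Orientations are given as [roll, pitch, yaw] about the fixed x, y, z axes, in that order (R = Rz(yaw) Ry(pitch) Rx(roll)).
In Python, from plant import ctrl gives the robot as it stands.
- The arm moves only by the tool carry_out, never from a script. Its argument "increments" is a list of rows, each a list of 7 numbers: the turn, a rotation vector about the world's x, y, z in degrees, then the shift along the world's x, y, z in mm, then the closure, from 0 (fully open) to 1 (shut). In form: [[ax, ay, az, dx, dy, dz, grip], ...]. A call has 1 to 20 rows; each row is the pose to reach, as a shift and turn from the pose commanded when the call began; what a row does not reach only later rows make up. A row lasts 1/8 s, in which the tool goes at most 62.5 mm and 10.7 degrees, less where a joint would pass 70% of its speed; a pose out of reach is approached as far as the arm can. A call with a gripper value outside its range is refused whole. The fingers move at their own pace and stop on an object; the grip force is fixed at half the most. Time passes only in rows, so rows that repeat a pose let the fingers close. It gives the time, the measured TCP pose, the force and the opening at its end, in the units of the state.
- ctrl.get_obs(): the state, without advancing time (a new reading comes with each control period).
- ctrl.snapshot(name): name is "scene" or "top" or "wrist"; returns a dict with "pixels" (400x640x3 uint8, blue, green, red), "intrinsics" (3x3 intrinsics, pixels), "rvec" (rotation vector, rad) and "tvec" (3), from world to camera coordinates, as OpenCV has them; the wrist camera has in their place "hand_eye" (4x4, takes a point from camera to tool coordinates, whose origin is the TCP and whose axes are the tool frame's). Camera axes: x right, y down, z forward; pixel columns grow to the right and rows downward; lengths in m; the calibration is good to about 2 mm. A picture is of the moment at which its call begins: read the wrist's pose just before it. There is no depth.
- ctrl.close_job(): hands the job in, once; it reports no verdict.
Trained networks look in a picture, given as the dict that the camera call returned (one of the last four; its "shot" number tells which), for a name from the list of things; names that differ only in an ending like _2 or _b are one class to them, and where a whole thing is asked for, a point or a joint stands for the part that bears it (a point fixed in the world has none). Each returns a list of dicts, best first, with "confidence" (0 to 1); they miss things now and then, are a little off and sometimes report something else, mostly with a low value. They report only what shows in the picture. A call takes as long as a camera call. They do not tell look-alikes from the thing itself.
- ctrl.search_frame(picture, label): "centre" ([x, y, z] in m, in world coordinates, good to about 4 mm: the middle of the surface that is visible of it).
- ctrl.outline_of(picture, label): "pixels" (400x640 bool, what is visible of it).
The state is a dict: "clock": time; "joint_pos": joint angles; "qvel": joint speeds; "tau": joint torques, N m; "tool_pos": TCP position; "orientation": TCP orientation; "force": force on the tool from outside, world axes, zero at the start; "moment": the same for the moment, N m; "opening": finger opening in m.
Only numpy, scipy, OpenCV 4.12 (cv2) and the standard library are available. Lean on these libraries where they do the work, as an engineer would, in place of code of your own. Each camera call takes 0.05 s, during which the arm holds its last target. There are 200 camera calls.

### The job

Put the wooden bangle away: lift it out of the phone stand and push it down through the two sprung flaps in the top of the jewellery box, holding them open with it until it is right inside, so that they spring fully shut behind it. Then lock the box by turning its knob clockwise until it comes to its stop and the clutch clicks and slips. Leave the phone stand and the other things where they stand.

Things in the scene. Friction and masses are not known exactly. Their poses are not given: they have to be found in the camera images.
- bangle_center (a point): Centre of the wooden bangle, a plain ring, 80 mm outside and 60 mm inside diameter, 20 mm wide along its axis, 50 g, standing on edge in the phone stand. The point's x axis is the ring's axis (level at the start), z points up at the start. The top of the rim is 40 mm above this point; it can be gripped there from above across the 20 mm width.
- phone_stand: Red phone stand, loose, 350 g, base 90 x 110 x 10 mm, origin at the centre of its underside. Two cheeks up to 36 mm high hold the bangle upright in a groove along its y axis, 27 mm wide, whose floor is 10 mm above the underside; the bangle is free above the cheeks and lifts straight up and out.
- jewel_box: Pink plastic jewellery box, fixed, 130 (x) x 240 (y) x 136 mm high, origin at the centre of its underside, standing on the crate 40 mm above the work surface. Walls 5 mm, floor 6 mm, lid plate 4 mm: 126 mm clear depth, one hollow as large as the box. The lid itself stays shut; the posting slot in it is at its -y end, the lock knob at its +y end.
- slot (a point): Centre of the posting slot, level with the box's top face, at (0, -52) mm in the box's frame, with its axes. Slot 80 mm along x, 104 along y, shut by two flush flaps that meet along y at this point. The bangle enters on edge, ring axis along x; the fingertips follow about 40 mm below the top face, keeping the flaps apart, then let go; it drops 30 mm. Fingers can open only to 80 mm over their backs there.
- flap_near (a joint): Angle of the flap hinged at the slot's -x edge (rad): 0 shut and level, up to 1.5 hanging down inside. 39 mm long from its hinge to the middle. It opens only downward, a spring shuts it: about 1.5 N at its free edge to start opening, about 4 N at 1.5 rad.
- flap_far (a joint): The same for the flap hinged at the slot's +x edge.
- knob_grip (a point): Lock knob on the box's top at (0, 68) mm in the box's frame: this point is on its vertical axis at the middle of its upright grip bar, 29 mm above the box's top face. The bar is 16 mm thick along the point's x axis, 56 mm long along the point's y axis and 28 mm tall (14 mm above and below this point). It turns clockwise seen from above.
- lock (a joint): Angle of the lock bolt under the knob (rad), growing clockwise seen from above: at the start 0 to 0.4, and a hard stop at 1.0 = locked. The knob carries it along with little friction (0.04 N m).
- clutch (a joint): How far the knob has slipped on past the bolt (rad), 0 at the start. Its clutch slips clockwise only, at about 0.2 N m, once the bolt is at its stop. About 0.1 rad of slip is one click; more does no harm.
- vase: Green glass vase, 72 mm wide, 125 mm tall, loose, origin at the centre of its underside. Leave alone.
- travel_cup: Aluminium travel cup with a black screw lid, 78 mm wide, 147 mm tall, loose, origin at the centre of its underside. Leave alone.
- trinket_dish: White china dish, 100 mm wide, 30 mm tall, loose, origin at the centre of its underside. Leave alone.
Mind the look-alikes: they are no part of the job. Of the things shaped like the part that bears bangle_center, the dark wooden one is meant.

How it is judged:
By the outcome, as a careful person would: the job done as asked, in the order asked, and still so for the second after the job is handed in, with the robot touching nothing.
It also fails if it takes over 56 s, if anything falls off the work surface, if the arm or the gripper's body presses on something with over 40 N, if the wrist force passes 120 N, or if a joint passes its speed limit or range.

## Working session

There is one attempt and no reset: what is moved stays moved. The work goes in short steps, Python scripts to look and compute and a tool call to move; the robot and the scene stay as the last step left them, time stands still between calls to the robot, and variables do not carry over. Pictures are saved under pics/ and viewed, about 8 in all and at most 12, crops included, and the job is handed in when it is done.

Besides the shell and the picture viewer there is one more tool, called after "Emit:" as name([rows], argument=value, ...), one row to a line, values as JSON. carry_out: Moves the arm, as the interface text tells. Its arguments: {"type":"object","properties":{"increments":{"type":"array"}},"required":["increments"]}

```bash
mkdir -p pics; cat > h.py <<'E'
import numpy as np, cv2
from plant import ctrl
def cam(p):
    if "rvec" in p:
        R=cv2.Rodrigues(np.array(p["rvec"],float))[0]; t=np.array(p["tvec"],float).reshape(3)
        return np.array(p["intrinsics"]),R,t
def ray(p,uv,z):
    K,R,t=cam(p); d=R.T@np.linalg.inv(K)@np.array([uv[0],uv[1],1.]); c=-R.T@t
    return c+d*(z-c[2])/d[2]
def proj(p,X):
    K,R,t=cam(p); q=K@(R@np.array(X)+t); return q[:2]/q[2]
E
python3 - <<'E'
from h import *
print(ctrl.get_obs())
s=ctrl.snapshot("scene");t=ctrl.snapshot("top")
cv2.imwrite("pics/s.png",s["pixels"]);cv2.imwrite("pics/t.png",t["pixels"])
for n in ["bangle_center","phone_stand","jewel_box","knob_grip","flap_near","flap_far","vase","travel_cup","trinket_dish"]:
    for nm,p in (("s",s),("t",t)):
        for d in ctrl.search_frame(p,n): print(nm,n,np.round(d["centre"],3),round(d["confidence"],2),np.round(proj(p,d["centre"])))
E
```

```text
{'clock': 0.0, 'joint_pos': array([-4.75505561e+01,  2.05910661e+01,  6.33115080e-01, -2.18950159e-02,
       -7.01360950e+01, -1.65073569e+01]), 'qvel': array([-0.06509875, -0.06517412, -0.01694473,  0.12957899,  0.04773115,
        0.14851294]), 'tau': array([-1.56618033e-03, -5.82715523e+01,  2.93035895e+01,  6.99687347e+00,
        6.42518105e-03, -1.58084058e-04]), 'tool_pos': array([ 0.29505433, -0.60653859,  0.22561627]), 'orientation': array([-1.79993009e+02, -9.60186240e-02,  1.15934625e+02]), 'force': array([0.15821   , 0.63110461, 0.3403738 ]), 'moment': array([-0.02012891,  0.02579216, -0.02784892]), 'opening': 0.08792760649691046}
s bangle_center [0.512 0.132 0.114] 0.85 [318. 200.]
s bangle_center [0.275 0.364 0.05 ] 0.8 [382. 148.]
s bangle_center [0.289 0.236 0.058] 0.61 [340. 155.]
s bangle_center [0.451 0.511 0.062] 0.59 [454. 178.]
t bangle_center [0.509 0.131 0.124] 0.79 [308. 213.]
t bangle_center [0.425 0.529 0.063] 0.76 [160. 249.]
t bangle_center [0.272 0.363 0.068] 0.71 [221. 307.]
t bangle_center [0.275 0.244 0.069] 0.6 [267. 305.]
s phone_stand [0.533 0.127
[... 410 characters left out ...]
0.26   0.176] 0.97 [143. 221.]
s flap_near [ 0.776 -0.027  0.116] 0.44 [264. 300.]
t flap_near [ 0.565 -0.256  0.177] 0.86 [467. 184.]
s flap_far [ 0.603 -0.251  0.175] 0.77 [147. 233.]
t flap_far [ 0.599 -0.245  0.174] 0.81 [461. 171.]
s vase [ 0.777 -0.029  0.117] 0.95 [263. 300.]
t vase [ 0.744 -0.023  0.124] 0.82 [366. 120.]
s travel_cup [ 0.772 -0.11   0.169] 0.59 [218. 290.]
t travel_cup [ 0.743 -0.103  0.172] 0.83 [400. 115.]
t travel_cup [ 0.555 -0.135  0.201] 0.15 [419. 188.]
s trinket_dish [0.752 0.126 0.054] 0.91 [336. 296.]
s trinket_dish [0.51  0.133 0.112] 0.21 [318. 200.]
t trinket_dish [0.764 0.122 0.058] 0.69 [310. 122.]
t trinket_dish [ 0.569 -0.193  0.176] 0.29 [441. 183.]
```

```bash
ls pics
```

```text
s.png
t.png
```

View pics/s.png

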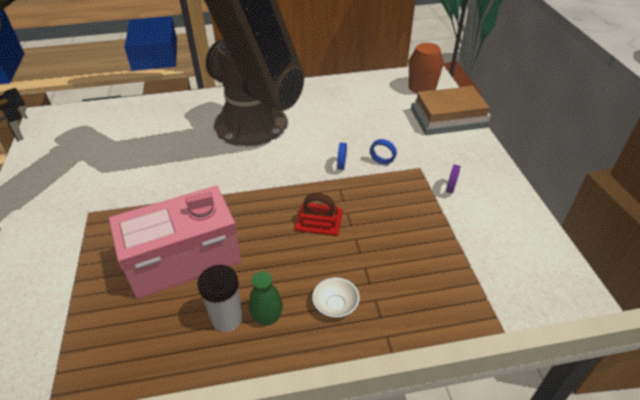

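View pics/t.png

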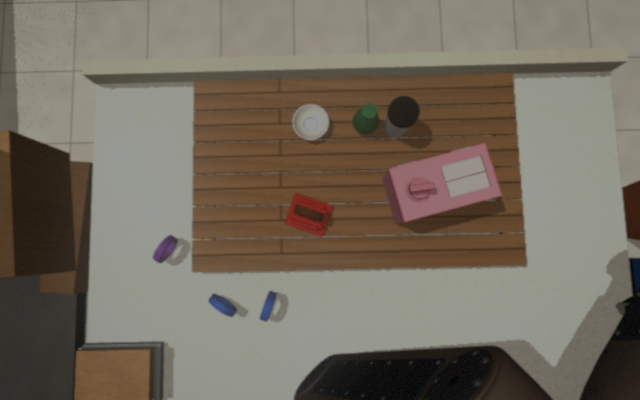

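The scene view shows four rings: blue at (342,155), blue at (382,150), purple at (454,178), and a dark wooden one in the red stand at (318,203). I choose the wooden one. The box is at about (175,235), with its flaps at (147,228) and its knob at (200,205).

```bash
python3 - <<'E'
from h import *
t=ctrl.snapshot("top"); s=ctrl.snapshot("scene")
def rect(p,n,z,i=0):
    r=ctrl.outline_of(p,n)
    for d in r[:2]:
        m=d["pixels"].astype(np.uint8); vs,us=np.nonzero(m)
        if len(us)<10: continue
        P=np.array([ray(p,(u,v),z)[:2] for u,v in zip(us,vs)],np.float32)
        (c,sz,a)=cv2.minAreaRect(P*1000)
        print(n,z,round(d["confidence"],2),len(us),np.round(c),np.round(sz),round(a,1),"mean",np.round(P.mean(0)*1000))
for n,z in (("bangle_center",.12),("phone_stand",.04),("jewel_box",.176),("flap_near",.176),("flap_far",.176),("knob_grip",.219)): rect(t,n,z)
print("scene")
for n,z in (("flap_near",.176),("flap_far",.176),("knob_grip",.219)): rect(s,n,z)
a=cv2.resize(t["pixels"][180:250,270:350],None,fx=5,fy=5,interpolation=3)
b=cv2.resize(s["pixels"][185:240,285:355],None,fx=5,fy=5,interpolation=3)
b=cv2.copyMakeBorder(b,0,a.shape[0]-b.shape[0],0,0,0)
cv2.imwrite("pics/c1.png",np.hstack([a,b]))
E
```

```text
bangle_center 0.12 0.94 428 [425. 495.] [41. 76.] 51.3 mean [425. 495.]
bangle_center 0.12 0.75 385 [283. 350.] [75. 34.] 56.1 mean [284. 350.]
jewel_box 0.176 0.63 6022 [ 572. -191.] [137. 267.] 13.9 mean [ 570. -192.]
flap_near 0.176 0.65 677 [ 566. -257.] [ 41. 103.] 13.2 mean [ 566. -257.]
flap_far 0.176 0.73 623 [ 606. -247.] [39. 99.] 13.2 mean [ 606. -247.]
knob_grip 0.219 0.69 369 [ 556. -132.] [44. 57.] 43.3 mean [ 553. -131.]
scene
flap_near 0.176 0.93 632 [ 569. -257.] [42. 98.] 14.0 mean [ 569. -258.]
flap_far 0.176 0.76 671 [ 608. -248.] [ 40. 100.] 13.9 mean [ 608. -249.]
flap_far 0.176 0.28 515 [ 537. -141.] [70. 61.] 7.6 mean [ 534. -141.]
knob_grip 0.219 0.72 500 [ 584. -135.] [65. 56.] 0.3 mean [ 582. -134.]
```

View pics/c1.png

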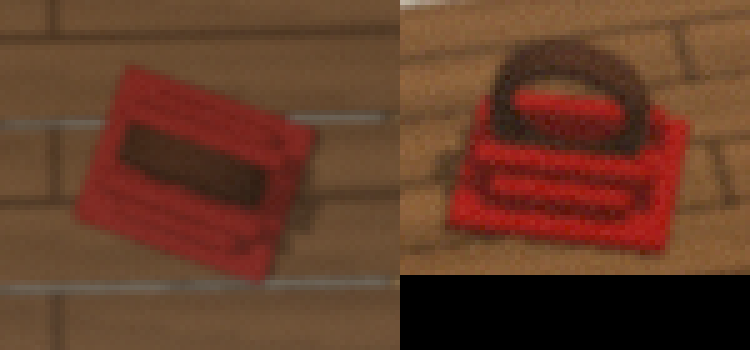

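The close crop confirms the dark wooden ring in the red stand, at top-view pixel (308,213). Its groove runs along about -19.6° in yaw. The box yaw is about 13.8° and the slot is near (0.587,-0.2525). Next I move above the bangle.

Emit:
carry_out([
  [0, 0, 5, 10, 30, 40, 0],
  [0, 0, 44.5, 214, 738, 43, 0],
  [0, 0, 44.5, 214, 738, 43, 0],
  [0, 0, 44.5, 214, 738, 43, 0],
  [0, 0, 44.5, 214, 738, 43, 0],
  [0, 0, 44.5, 214, 738, 43, 0],
  [0, 0, 44.5, 214, 738, 43, 0],
  [0, 0, 44.5, 214, 738, 43, 0],
  [0, 0, 44.5, 214, 738, 43, 0],
  [0, 0, 44.5, 214, 738, 43, 0],
  [0, 0, 44.5, 214, 738, 43, 0],
  [0, 0, 44.5, 214, 738, 43, 0],
  [0, 0, 44.5, 214, 738, 43, 0],
  [0, 0, 44.5, 214, 738, 43, 0],
  [0, 0, 44.5, 214, 738, 43, 0],
  [0, 0, 44.5, 214, 738, 43, 0],
  [0, 0, 44.5, 214, 738, 43, 0],
])

```text
clock: 3.68
tool_pos: [0.5092, 0.1301, 0.2699]
orientation: [180.0, 0.0, 160.4]
force: [0.2, 0.5, 0.0]
opening: 0.0876
```

```bash
cat >> h.py <<'E'
from scipy.spatial.transform import Rotation as Rn
def wsnap():
    o=ctrl.get_obs(); p=ctrl.snapshot("wrist")
    T=np.eye(4);T[:3,:3]=Rn.from_euler("xyz",o["orientation"],degrees=True).as_matrix();T[:3,3]=o["tool_pos"]
    W=np.linalg.inv(T@np.array(p["hand_eye"])); p=dict(p); q=dict(p)
    q["rvec"]=cv2.Rodrigues(W[:3,:3])[0]; q["tvec"]=W[:3,3]
    return o,p,q
def rects(p,q,n,z):
    for d in ctrl.outline_of(p,n)[:2]:
        vs,us=np.nonzero(d["pixels"])
        if len(us)<10: continue
        P=np.array([ray(q,(u,v),z)[:2] for u,v in zip(us,vs)],np.float32)*1000
        c,sz,a=cv2.minAreaRect(P); print(n,round(d["confidence"],2),len(us),"px",us.mean().round(),vs.mean().round(),"rect",np.round(c),np.round(sz),round(a,1),"mean",np.round(P.mean(0)))
E
python3 - <<'E'
from h import *
o,p,q=wsnap(); cv2.imwrite("pics/w1.png",p["pixels"])
print(p["hand_eye"],proj(q,[*o["tool_pos"][:2],.13]))
for n in("bangle_center","phone_stand"):
  for d in ctrl.search_frame(p,n): print(n,np.round(d["centre"],4),d["confidence"])
rects(p,q,"bangle_center",.13); rects(p,q,"phone_stand",.07)
E
```

```text
[[ 9.99999698e-01  6.49394900e-05 -7.74766205e-04 -9.49216412e-05]
 [ 1.50898344e-04  9.61345618e-01  2.75344474e-01 -7.63239789e-02]
 [ 7.62698826e-04 -2.75344507e-01  9.61345318e-01 -1.58125407e-01]
 [ 0.00000000e+00  0.00000000e+00  0.00000000e+00  1.00000000e+00]] [320.20282563 192.79091528]
bangle_center [0.5053 0.121  0.1265] 0.81
bangle_center [0.2769 0.2377 0.0596] 0.56
bangle_center [0.4461 0.5106 0.0736] 0.37
phone_stand [0.506  0.1226 0.06  ] 0.6
bangle_center 0.72 1580 px 511.0 194.0 rect [318. 200.] [28. 76.] 61.0 mean [318. 200.]
bangle_center 0.63 1240 px 319.0 183.0 rect [507. 121.] [72. 20.] 69.8 mean [507. 120.]
phone_stand 0.8 4292 px 319.0 172.0 rect [508. 124.] [104.  87.] 69.2 mean [507. 119.]
phone_stand 0.67 3650 px 178.0 15.0 rect [597. -89.] [ 44. 152.] 70.3 mean [594. -96.]
```

View pics/w1.png

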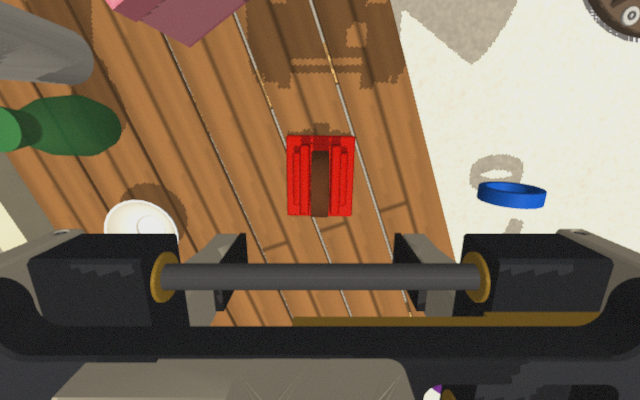

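The wrist view shows the ring at (319,183), aligned with the jaws at about 160° yaw, and the gripper body is wide along the jaw axis. I'll fit the ring's offset along the groove from its silhouette.

```bash
python3 - <<'E'
from h import *
from scipy.optimize import least_squares
o,p,q=wsnap()
m=[d for d in ctrl.outline_of(p,"bangle_center")]
m=min(m,key=lambda d:abs(np.nonzero(d["pixels"])[1].mean()-319))["pixels"]
vs,us=np.nonzero(m); obs=np.array([vs.min(),vs.max()+1,us.mean()]);print(obs,us.min(),us.max())
yaw=np.radians(160.2);ax=np.array([np.cos(yaw),np.sin(yaw),0]);ay=np.array([np.sin(yaw),-np.cos(yaw),0])
th=np.linspace(0,2*np.pi,90)
def f(x):
    c=np.array([x[0],x[1],.09]); P=np.array([proj(q,c+ax*w+r*(np.cos(t)*ay+np.array([0,0,np.sin(t)]))) for t in th for r in (.04,) for w in(-.01,.01)])
    return [P[:,1].min()-obs[0],P[:,1].max()-obs[1],P[:,0].mean()-obs[2]]
s=least_squares(f,[.508,.125],diff_step=1e-4);print(s.x,s.fun)
E
```

```text
[149.         217.         319.08213716] 310 329
[0.50995781 0.1286795 ] [ 3.41183265e-01 -3.68674747e-01  8.07509554e-05]
```

Emit:
carry_out([
  [0, 0, -0.3, 1, -1.5, -50, 0],
  [0, 0, -0.3, 1, -1.5, -100, 0],
  [0, 0, -0.3, 1, -1.5, -135, 0],
  [0, 0, -0.3, 1, -1.5, -155, 0],
  [0, 0, -0.3, 1, -1.5, -165, 0],
  [0, 0, -0.3, 1, -1.5, -165, 0],
  [0, 0, -0.3, 1, -1.5, -165, 1],
  [0, 0, -0.3, 1, -1.5, -165, 1],
  [0, 0, -0.3, 1, -1.5, -165, 1],
  [0, 0, -0.3, 1, -1.5, -165, 1],
  [0, 0, -0.3, 1, -1.5, -165, 1],
  [0, 0, -0.3, 1, -1.5, -165, 1],
  [0, 0, -0.3, 1, -1.5, -165, 1],
  [0, 0, -0.3, 1, -1.5, -165, 1],
])

```text
clock: 5.78
tool_pos: [0.5103, 0.1295, 0.1045]
orientation: [-180.0, -0.0, 160.1]
force: [-0.4, 0.9, 0.8]
opening: 0.0193
```

Emit:
carry_out([
  [0, 0, 0, 0, 0, 20, 1],
  [0, 0, 0, 0, 0, 60, 1],
  [0, 0, 0, 0, 0, 115, 1],
  [0, 0, 0, 0, 0, 170, 1],
  [0, 0, 0, 0, 0, 220, 1],
  [0, 0, 8, 15, -40, 220, 1],
  [0, 0, 16, 25, -90, 220, 1],
  [0, 0, 24, 35, -145, 220, 1],
  [0, 0, 33.5, 45, -200, 220, 1],
  [0, 0, 33.5, 55, -255, 220, 1],
  [0, 0, 33.5, 65, -310, 220, 1],
  [0, 0, 33.5, 72, -350, 220, 1],
  [0, 0, 33.5, 77, -382, 220, 1],
  [0, 0, 33.5, 77, -382, 220, 1],
  [0, 0, 33.5, 77, -382, 220, 1],
  [0, 0, 33.5, 77, -382, 220, 1],
])

```text
clock: 7.78
tool_pos: [0.5873, -0.2516, 0.3248]
orientation: [180.0, 0.0, -166.3]
force: [0.1, -0.1, -0.6]
opening: 0.0195
```

```bash
python3 - <<'E'
from h import *
o,p,q=wsnap(); cv2.imwrite("pics/w2.png",p["pixels"])
print(o["tool_pos"],o["opening"])
rects(p,q,"flap_near",.176);rects(p,q,"flap_far",.176);rects(p,q,"knob_grip",.233);rects(p,q,"bangle_center",.33)
s=ctrl.snapshot("scene");cv2.imwrite("pics/s2.png",cv2.resize(s["pixels"][120:320,60:380],None,fx=2.4,fy=2.4))
E
```

```text
[ 0.5872631  -0.251577    0.32476233] 0.01949429238286146
flap_near 0.57 2473 px 345.0 178.0 rect [ 563. -262.] [ 40. 100.] 15.9 mean [ 563. -271.]
flap_far 0.8 2168 px 300.0 175.0 rect [ 605. -252.] [ 39. 100.] 13.8 mean [ 612. -263.]
knob_grip 0.73 243 px 325.0 308.0 rect [ 554. -151.] [35. 20.] 41.7 mean [ 556. -148.]
bangle_center 0.69 3667 px 320.0 232.0 rect [ 588. -257.] [23. 79.] 13.7 mean [ 590. -265.]
```

View pics/w2.png

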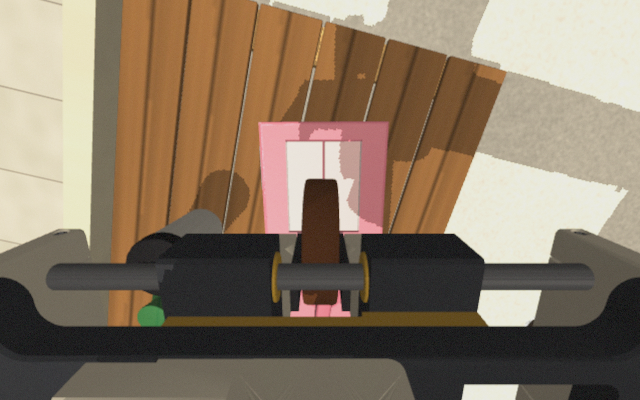

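View pics/s2.png

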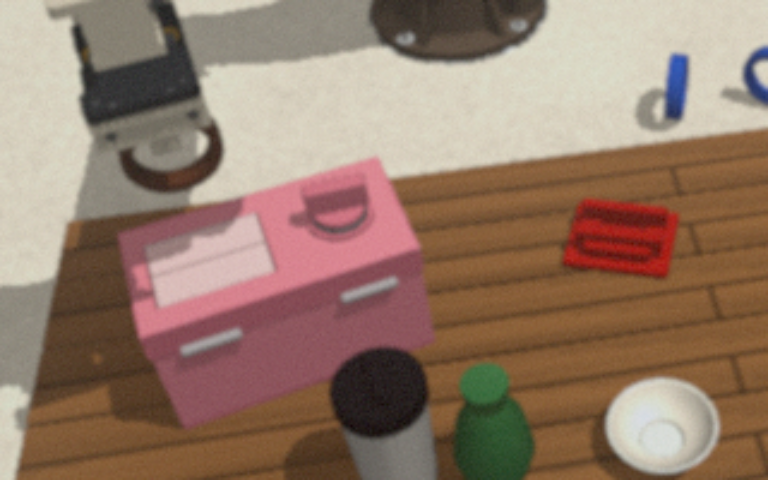

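Wrist view: ring held upright over the flaps; slot corners at about (287,141) and (361,141), flap seam at column 324. In the scene view the stand is standing empty and undisturbed.

```bash
python3 - <<'E'
from h import *
o,p,q=wsnap()
for uv in ((286.5,141),(361.5,141),(287,232),(361.5,232),(324,142),(324.5,178),(259,122),(388.5,122)): 
    X=ray(q,uv,.176); y=np.radians(13.8); d=X[:2]-o["tool_pos"][:2]; print(uv,X.round(4),"box-frame rel TCP",(1000*np.array([d@[np.cos(y),np.sin(y)],d@[-np.sin(y),np.cos(y)]])).round(1))
E
```

```text
(286.5, 141) [ 0.6331 -0.296   0.176 ] box-frame rel TCP [ 34.  -53.7]
(361.5, 141) [ 0.5568 -0.3146  0.176 ] box-frame rel TCP [-44.5 -53.5]
(287, 232) [ 0.6116 -0.196   0.176 ] box-frame rel TCP [36.9 48.6]
(361.5, 232) [ 0.5287 -0.2162  0.176 ] box-frame rel TCP [-48.4  48.8]
(324, 142) [ 0.5947 -0.3043  0.176 ] box-frame rel TCP [ -5.3 -52.6]
(324.5, 178) [ 0.585  -0.2672  0.176 ] box-frame rel TCP [ -5.9 -14.2]
(259, 122) [ 0.6646 -0.3081  0.176 ] box-frame rel TCP [ 61.6 -72.9]
(388.5, 122) [ 0.5351 -0.3396  0.176 ] box-frame rel TCP [-71.6 -72.6]
```

Emit:
carry_out([
  [0, 0, 0, -3, -2, -30, 1],
  [0, 0, 0, -3, -2, -65, 1],
  [0, 0, 0, -3, -2, -85, 1],
  [0, 0, 0, -3, -2, -95, 1],
  [0, 0, 0, -3, -2, -103, 1],
  [0, 0, 0, -3, -2, -111, 1],
  [0, 0, 0, -3, -2, -119, 1],
  [0, 0, 0, -3, -2, -127, 1],
  [0, 0, 0, -3, -2, -135, 1],
  [0, 0, 0, -3, -2, -140, 1],
  [0, 0, 0, -3, -2, -140, 1],
])

```text
clock: 9.5
tool_pos: [0.5839, -0.2543, 0.1834]
orientation: [180.0, -0.1, -166.4]
force: [0.5, -0.3, -5.6]
opening: 0.0193
```

```bash
python3 - <<'E'
from h import *
s=ctrl.snapshot("scene");o,p,q=wsnap()
print(o["force"],o["moment"])
a=cv2.resize(s["pixels"][150:310,80:280],None,fx=2.5,fy=2.5)
b=p["pixels"][60:340,200:450]; b=cv2.resize(b,(357,400))
cv2.imwrite("pics/c3.png",np.hstack([a,b]))
E
```

```text
[ 1.55102751 -0.52676837 -5.63586752] [-0.4006443  -0.44590097  0.18995271]
```

View pics/c3.png

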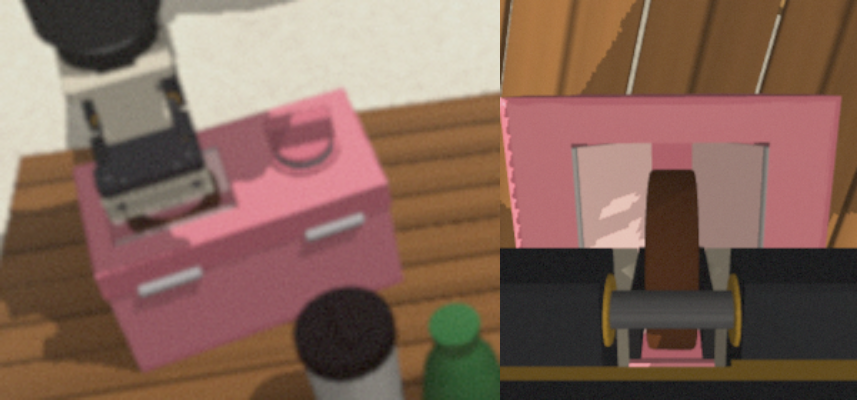

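Both flaps are open around the ring. In the wrist crop the slot edges (573 and 768) are centred on the ring (671). I continue to depth.

Emit:
carry_out([
  [0, 0, 0, 0, 0, -6, 1],
  [0, 0, 0, 0, 0, -12, 1],
  [0, 0, 0, 0, 0, -18, 1],
  [0, 0, 0, 0, 0, -24, 1],
  [0, 0, 0, 0, 0, -30, 1],
  [0, 0, 0, 0, 0, -36, 1],
  [0, 0, 0, 0, 0, -42, 1],
  [0, 0, 0, 0, 0, -49, 1],
  [0, 0, 0, 0, 0, -49, 1],
  [0, 0, 0, 0, 0, -49, 1],
])

```text
clock: 10.85
tool_pos: [0.5846, -0.2548, 0.1356]
orientation: [-180.0, 0.0, -166.4]
force: [0.7, -3.0, 1.5]
opening: 0.0198
```

Emit:
carry_out([
  [0, 0, 0, 0, 0, 0, 0.7],
  [0, 0, 0, 0, 0, 0, 0.66],
  [0, 0, 0, 0, 0, 0, 0.64],
  [0, 0, 0, 0, 0, 0, 0.64],
  [0, 0, 0, 0, 0, 0, 0.64],
  [0, 0, 0, 0, 0, 0, 0.64],
])

```text
clock: 11.6
tool_pos: [0.584, -0.2542, 0.1353]
orientation: [180.0, -0.0, -166.4]
force: [0.1, -0.8, -4.6]
opening: 0.0314
```

```bash
python3 - <<'E'
from h import *
s=ctrl.snapshot("scene");o,p,q=wsnap()
print(o["force"],o["opening"])
a=cv2.resize(s["pixels"][150:310,80:280],None,fx=2.5,fy=2.5)
b=p["pixels"][60:340,200:450]; b=cv2.resize(b,(357,400))
cv2.imwrite("pics/c4.png",np.hstack([a,b]))
E
```

```text
[ 0.15368275 -0.46324473 -3.89073214] 0.03144435051690673
```

View pics/c4.png

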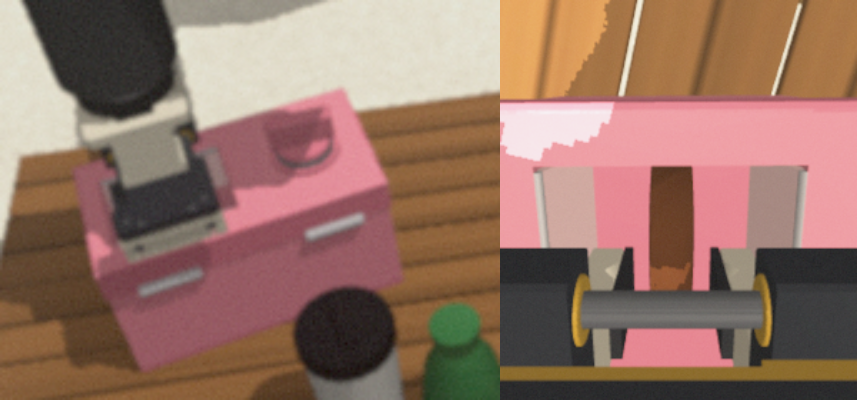

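The ring dropped free and is standing inside between the flaps (wrist crop, 671,220). I withdraw and go above the knob.

Emit:
carry_out([
  [0, 0, 0, 0, 0, 12, 0.64],
  [0, 0, 0, 0, 0, 24, 0.64],
  [0, 0, 0, 0, 0, 36, 0.64],
  [0, 0, 0, 0, 0, 48, 0.64],
  [0, 0, 0, 0, 0, 85, 0.64],
  [0, 0, 0, 0, 0, 140, 0.64],
  [0, 0, 0, -5, 20, 190, 0.5],
  [0, 0, 0, -18, 75, 230, 0],
  [0, 0, 0, -28, 117, 230, 0],
  [0, 0, 0, -28, 117, 230, 0],
  [0, 0, 0, -28, 117, 230, 0],
  [0, 0, 0, -28, 117, 230, 0],
  [0, 0, 0, -28, 117, 230, 0],
])

```text
clock: 13.32
tool_pos: [0.5563, -0.1383, 0.365]
orientation: [180.0, -0.1, -166.4]
force: [-0.5, -0.3, 0.9]
opening: 0.0871
```

```bash
python3 - <<'E'
from h import *
o,p,q=wsnap(); s=ctrl.snapshot("scene")
print(o["tool_pos"],o["opening"],"knob exp px",proj(q,[.556,-.138,.219]))
rects(p,q,"knob_grip",.219);rects(p,q,"flap_near",.176);rects(p,q,"flap_far",.176)
a=p["pixels"][0:260,200:440]; a=cv2.resize(a,None,fx=2,fy=2,interpolation=3)
b=cv2.resize(s["pixels"][180:280,90:250],None,fx=1.9,fy=1.9,interpolation=3); b=cv2.copyMakeBorder(b,0,a.shape[0]-b.shape[0],0,0,0)
cv2.imwrite("pics/c5.png",np.hstack([a,b]))
E
```

```text
[ 0.55629875 -0.13830995  0.36500725] 0.08705164266455352 knob exp px [319.11968253 191.63323645]
knob_grip 0.63 1435 px 320.0 186.0 rect [ 555. -143.] [42. 56.] 35.3 mean [ 557. -144.]
flap_near 0.73 3383 px 338.0 74.0 rect [ 563. -262.] [39. 99.] 13.6 mean [ 564. -263.]
flap_far 0.58 3444 px 301.0 74.0 rect [ 604. -251.] [ 41. 100.] 13.5 mean [ 605. -254.]
```

View pics/c5.png

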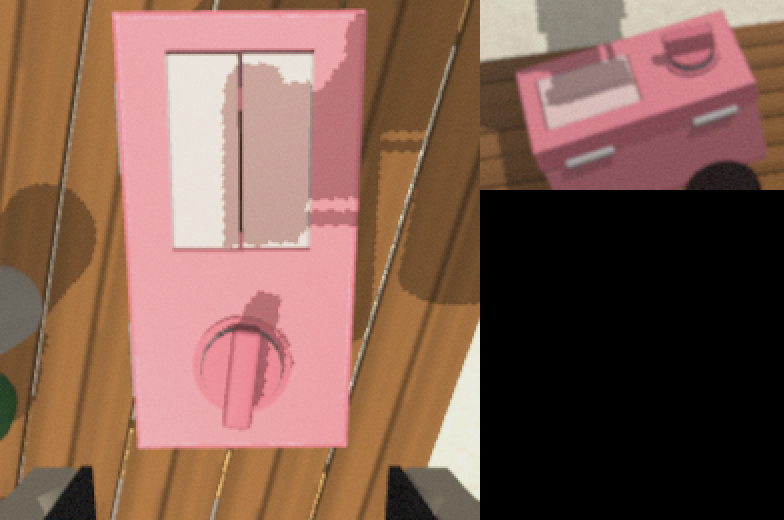

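Both flaps look shut, at (210,150) and (275,150) in the crop. The knob bar runs from about (246,331) to (238,428).

```bash
python3 - <<'E'
from h import *
o,p,q=wsnap(); y=np.radians(13.7)
X=[ray(q,(200+u/2,v/2),.233)[:2]*1000 for u,v in ((233,331),(259,333),(223,426),(252,429))]
a,b,c,d=X; m1=(a+b)/2;m2=(c+d)/2; D=m2-m1
print(np.round(X,1),"len",np.linalg.norm(D),"ctr",(m1+m2)/2,"yaw of y axis",np.degrees(np.arctan2(-D[0],D[1])),"width",np.linalg.norm(a-b),np.linalg.norm(c-d))
# edge-based: left and right bar edges via gradients
g=cv2.cvtColor(p["pixels"],cv2.COLOR_BGR2GRAY).astype(int)
for v in (172,180,188,196,204): print(v,g[v,304:336])
E
```

```text
[[ 565.9 -166.7]
 [ 552.8 -168.8]
 [ 559.3 -116.1]
 [ 543.9 -118.1]] len 51.23597602449946 ctr [ 555.4587142  -142.46173015] yaw of y axis 8.718583047023207 width 13.234590996065535 15.5117780422125
172 [125 143 163 173 173 171 173 172 171 172 171 140 137 153 169 173 172 172
 172 172 172 167 168 168 164 152 122 113 119 121 157 169]
180 [174 172 171 174 173 174 172 174 172 171 152 140 154 169 172 173 173 173
 170 171 172 170 169 162 149 119 114 121 119 140 150 165]
188 [175 174 173 174 173 173 172 174 175 151 133 149 169 175 174 172 173 171
 172 169 170 169 164 149 122 113 118 118 157 168 169 170]
196 [174 174 173 175 174 175 174 173 160 137 152 169 175 173 174 175 173 170
 170 168 170 161 149 117 111 120 118 141 163 172 170 171]
204 [189 188 189 189 188 186 185 166 136 144 168 176 175 175 175 172 173 171
 172 168 161 149 140 162 174 175 180 182 182 184 188 187]
```

Emit:
carry_out([
  [0, 0, -5, -1, -1, -50, 0],
  [0, 0, -5, -1, -1, -100, 0],
  [0, 0, -5, -1, -1, -130, 0],
  [0, 0, -5, -1, -1, -148, 0],
  [0, 0, -5, -1, -1, -160, 0],
  [0, 0, -5, -1, -1, -160, 0],
  [0, 0, -5, -1, -1, -160, 0.6],
  [0, 0, -5, -1, -1, -160, 1],
  [0, 0, -5, -1, -1, -160, 1],
  [0, 0, -5, -1, -1, -160, 1],
  [0, 0, -5, -1, -1, -160, 1],
  [0, 0, -5, -1, -1, -160, 1],
  [0, 0, -5, -1, -1, -160, 1],
])

```text
clock: 15.25
tool_pos: [0.5552, -0.1385, 0.2055]
orientation: [-180.0, -0.0, -171.4]
force: [0.8, -0.2, 0.5]
opening: 0.0232
```

Emit:
carry_out([
  [0, 0, 0, 0, 0, 0, 1],
  [0, 0, 0, 0, 0, 0, 1],
  [0, 0, 0, 0, 0, 0, 1],
  [0, 0, 0, 0, 0, 0, 1],
])

```text
clock: 15.75
tool_pos: [0.5553, -0.1384, 0.2056]
orientation: [-180.0, 0.0, -171.4]
force: [0.9, -0.2, -0.8]
opening: 0.0162
```

Gripped, opening 16.2 mm against the 16 mm bar. Now I turn clockwise, checking the moment partway.

Emit:
carry_out([
  [0, 0, -5, 0, 0, 0, 1],
  [0, 0, -10, 0, 0, 0, 1],
  [0, 0, -15, 0, 0, 0, 1],
  [0, 0, -20, 0, 0, 0, 1],
  [0, 0, -25, 0, 0, 0, 1],
  [0, 0, -30, 0, 0, 0, 1],
  [0, 0, -35, 0, 0, 0, 1],
  [0, 0, -40, 0, 0, 0, 1],
])

```text
clock: 16.75
tool_pos: [0.5547, -0.1384, 0.2055]
orientation: [-180.0, -0.1, 148.5]
force: [-1.5, 1.8, 2.5]
opening: 0.0156
```

```bash
python3 -c "
from h import *
o=ctrl.get_obs();print(o['moment'],o['force'],o['orientation'],o['opening'])"
```

```text
[0.51571068 0.82996463 0.0472707 ] [-1.4685156   1.75456617  2.46875883] [-1.79977764e+02 -5.92686303e-02  1.48476185e+02] 0.015591683229809312
```

Emit:
carry_out([
  [0, 0, -5, 0, 0, 0, 1],
  [0, 0, -10, 0, 0, 0, 1],
  [0, 0, -15, 0, 0, 0, 1],
  [0, 0, -20, 0, 0, 0, 1],
  [0, 0, -24, 0, 0, 0, 1],
  [0, 0, -28, 0, 0, 0, 1],
  [0, 0, -32, 0, 0, 0, 1],
  [0, 0, -36, 0, 0, 0, 1],
  [0, 0, -36, 0, 0, 0, 1],
])

```text
clock: 17.88
tool_pos: [0.5544, -0.1379, 0.2055]
orientation: [-179.9, -0.1, 112.6]
force: [-3.8, 3.6, 3.2]
opening: 0.0155
```

```bash
python3 -c "
from h import *
o=ctrl.get_obs();print(o['moment'],o['force'],o['orientation'],o['opening'])"
```

```text
[1.40666863 1.44815404 0.0492888 ] [-3.77342678  3.63972693  3.22385601] [-1.79934474e+02 -8.01430132e-02  1.12600364e+02] 0.015549814288994853
```

Emit:
carry_out([
  [0, 0, -4, 0, 0, 0, 1],
  [0, 0, -8, 0, 0, 0, 1],
  [0, 0, -12, 0, 0, 0, 1],
  [0, 0, -16, 0, 0, 0, 1],
])

```text
clock: 18.38
tool_pos: [0.5543, -0.1377, 0.2055]
orientation: [-179.9, -0.1, 96.5]
force: [-4.4, 5.5, 4.0]
opening: 0.0154
```

```bash
python3 - <<'E'
from h import *
o=ctrl.get_obs();print(o['moment'],o['force'],o['orientation'],o['joint_pos'],o['tau'])
o,p,q=wsnap(); s=ctrl.snapshot("top")
a=cv2.resize(p["pixels"],(512,320)); b=cv2.resize(s["pixels"][140:230,370:510],None,fx=2,fy=2,interpolation=3)
b=cv2.copyMakeBorder(b,0,320-b.shape[0],0,0,0)
cv2.imwrite("pics/c6.png",np.hstack([a,b]))
E
```

```text
[1.92209603 1.51577816 0.18963694] [-4.35063449  5.46734665  4.01655421] [-1.79914784e+02 -7.49041803e-02  9.65382776e+01] [ 5.61816491e+00  1.17549300e+01 -1.43492711e+01 -8.18175794e-02
 -6.39822295e+01 -8.90438868e+01] [ -2.44191796 -42.7158165   28.49127889   8.1268394    1.27620678
   0.73058188]
```

View pics/c6.png

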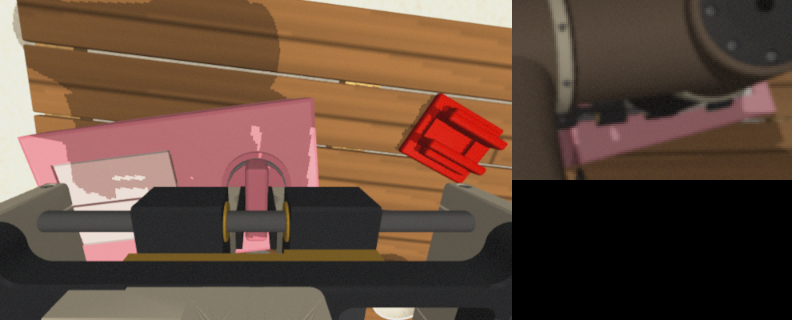

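The bar is still aligned with the jaws at (256,200) after about 92° of turn, and the moment is 0.19 N m, matching the clutch torque. I release and lift.

Emit:
carry_out([
  [0, 0, -16, 0, 0, 0, 0.6],
  [0, 0, -16, 0, 0, 0, 0.5],
  [0, 0, -16, 0, 0, 0, 0.5],
  [0, 0, -16, 0, 0, 0, 0.5],
  [0, 0, -16, 0, 0, 0, 0.5],
])

```text
clock: 19.1
tool_pos: [0.5553, -0.1385, 0.2056]
orientation: [180.0, 0.0, 80.7]
force: [-1.1, 0.3, 0.2]
opening: 0.0441
```

```bash
python3 -c "
from h import *
o=ctrl.get_obs();print(o['moment'],o['force'],o['orientation'],o['opening'])"
```

```text
[-0.02894174 -0.01808594 -0.06184206] [-1.10235373  0.30523052  0.20488147] [1.79997760e+02 2.86918312e-03 8.07092876e+01] 0.04409150087751948
```

My release rows turned a further 16° clockwise, since each call counts from its own start. That direction does no harm. I lift straight up, back away and check.

Emit:
carry_out([
  [0, 0, 0, 0, 0, 20, 0.5],
  [0, 0, 0, 0, 0, 60, 0.5],
  [0, 0, 0, 0, 0, 110, 0],
  [0, 0, 0, 0, 0, 160, 0],
  [0, 0, 0, -30, 0, 190, 0],
  [0, 0, 0, -50, 0, 190, 0],
  [0, 0, 0, -50, 0, 190, 0],
  [0, 0, 0, -50, 0, 190, 0],
])

```text
clock: 20.1
tool_pos: [0.5051, -0.1384, 0.3948]
orientation: [-179.9, 0.0, 80.7]
force: [0.4, 0.3, 0.2]
opening: 0.0874
```

```bash
python3 - <<'E'
from h import *
o,p,q=wsnap(); s=ctrl.snapshot("scene"); print(o["tool_pos"])
rects(p,q,"flap_near",.176);rects(p,q,"flap_far",.176)
for n in("phone_stand","vase","travel_cup","trinket_dish"):
  for d in ctrl.search_frame(s,n)[:1]: print(n,np.round(d["centre"],3),d["confidence"])
a=cv2.resize(p["pixels"],(480,300)); b=cv2.resize(s["pixels"][180:300,90:250],None,fx=2,fy=2,interpolation=3)
b=cv2.copyMakeBorder(b,0,300-b.shape[0],0,0,0)
cv2.imwrite("pics/c7.png",np.hstack([a,b]))
E
```

```text
[ 0.50513414 -0.13837812  0.39476403]
flap_near 0.86 1322 px 250.0 225.0 rect [ 563. -260.] [ 41. 102.] 14.2 mean [ 556. -248.]
flap_far 0.64 1051 px 269.0 248.0 rect [ 597. -232.] [40. 65.] 13.2 mean [ 596. -230.]
phone_stand [0.527 0.124 0.061] 0.85
vase [ 0.773 -0.029  0.116] 0.96
travel_cup [ 0.77  -0.111  0.168] 0.61
trinket_dish [0.75  0.128 0.053] 0.56
```

View pics/c7.png

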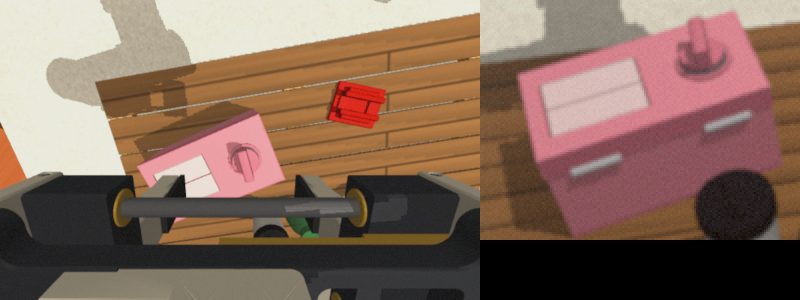

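The knob bar now lies across the box (wrist 245,165), the flaps are flush and shut, and the other things have not moved.

```bash
python3 -c "
from plant import ctrl
print(ctrl.close_job())"
```

```text
the job is handed in; nothing more can be done
None
```

The wooden bangle is in the jewellery box with both flaps shut behind it, and the box is locked. I handed the job in at about 20 s of the 56 s allowed; no verdict was reported.

- **Bangle:** I lifted it from the phone stand and pushed it through the flaps until the fingertips were about 40 mm below the top face. I then opened the fingers to only 31 mm. A wrist picture showed it free inside, and after I withdrew, both flaps appeared flush and closed.
- **Lock:** I gripped the knob at a 16 mm opening and turned it about 92° clockwise. The bolt needs at most 57° to reach its stop, so the clutch must have slipped. While turning, the moment reached 0.19 N m against the clutch's 0.2 N m. One earlier reading, at rest after about 76°, was only 0.05 N m, so it did not show the stop by itself.
- **Unplanned move:** The rows that opened the fingers also carried a further 16° clockwise turn by mistake. Clockwise slip does no harm.
- **Last checks:** The knob bar lay across the box and the gripper was clear of everything. The vase, cup and dish measured within 4 mm of where they started. The stand read about 7 mm from its first measurement, but the bangle was partly hiding it then, and in the pictures it looks unmoved.

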